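# Turn the apparatus turntable until the cathode tube faces front

## Task

Push the turntable round by the upright tabs on its rim until the frosted glass tube in its wooden cradle stands at the front, lined up with the brass pointer on the turntable's foot, and leave it at rest there. Turn it gently, with the fingertips or the outside of the fingers; do not touch, lift or shift the apparatus standing on it, and leave everything else on the cabinet, the tin flap included, where it is.

Things in the scene. Friction and masses are not known exactly. Their poses are not given: they have to be found in the camera images.
- stand: Turntable's fixed steel foot, a round plate 250 mm across. Origin on the turning axis at the cabinet top; z up. A flat brass pointer 22 mm wide, 12 to 20 mm above the cabinet top, sticks out along the foot's own -x axis (the front, roughly towards the robot); its sharp tip is 196 mm from the axis, 46 mm beyond the disc's edge.
- turntable (a joint): How far the disc has turned since the start, rad, counter-clockwise from above; 0 at the start, wherever the tube then is. It turns about the upright axis through the stand's origin, either way, a full turn at least; friction (0.25 N m, some 2 N at the rim) stops it within a few degrees when the push ends.
- disc_top (a point): Centre of the disc's top, 45 mm above the cabinet top. Wooden disc 300 mm across, 15 mm thick; all apparatus on it stays within about 105 mm of the axis. Its axes turn with the disc: its -x points to the tube's place, so the job is done when its x lies along the stand's x.
- tab_a (a point): Middle of one of six like upright tin tabs on the disc's rim, this one 30 degrees counter-clockwise (from above) of the tube's place; the others follow every 60 degrees. Each is a plate 6 mm thick, 32 mm high (top 77 mm above the cabinet top), reaching from 118 to 148 mm from the axis, its broad faces looking along the rim. The rim between tabs is free.
- tube: The frosted glass cathode tube, 32 mm thick and 82 mm long with brass end caps, lying in a dark wooden cradle 44 x 84 mm; 50 mm high in all. It stands loose on the disc, lying along the rim. Origin at the centre of the cradle's underside; z up, y along the tube.
- posts: Pair of brass contact posts on a bakelite base 60 x 34 mm, 45 mm high, loose on the disc a quarter turn clockwise (from above) from the tube. Origin: centre of underside, z up.
- transformer: Dark bakelite block transformer 50 x 56 mm, 52 mm high with its four brass terminals, loose on the disc opposite the tube. Origin: centre of underside, z up.
- core: Grey iron U-shaped core block 60 x 36 mm, 36 mm high, loose on the disc a quarter turn counter-clockwise from the tube. Origin: centre of underside, z up.
- tube_place (a point): point on the disc's top where the glass tube stood at the start, 66 mm from the axis; turns with the disc. The thing's origin starts within 5 mm of it
- posts_place (a point): point on the disc's top where the contact posts stood at the start, 66 mm from the axis; turns with the disc. The thing's origin starts within 5 mm of it
- transformer_place (a point): point on the disc's top where the transformer stood at the start, 66 mm from the axis; turns with the disc. The thing's origin starts within 5 mm of it
- core_place (a point): point on the disc's top where the iron core stood at the start, 66 mm from the axis; turns with the disc. The thing's origin starts within 5 mm of it
- weight: Brass weight with a knob, 44 mm across, 56 mm high, standing left of the turntable. Origin: centre of underside.
- jar: Amber glass jar, 60 mm across, 85 mm high, standing right of the turntable. Origin: centre of underside.
- screwdriver: Screwdriver lying on the cabinet top, left. Origin about the middle of its underside.
- flap_edge (a point): Middle of the free edge of the hinged tin flap (170 x 125 mm) over the ventilation opening at the right; it stands ajar and stays where it is.

How it is judged:
At the end, for the whole second after the job is handed in: The tube's centre is within 12 mm (about 10 degrees) of the pointer's line, on the pointer's side of the axis; the turntable is at rest; the four pieces of apparatus stand within 15 mm of their places on the disc; weight, jar, screwdriver and flap are within 20 mm of where they were (y of tube in the frame of stand between -0.012 and 0.012 m and x of tube in the frame of stand below -0.05 m and velocity of joint turntable between -0.05 and 0.05 rad/s and distance between tube and tube_place below 0.015 m and distance between posts and posts_place below 0.015 m and distance between transformer and transformer_place below 0.015 m and distance between core and core_place below 0.015 m and distance of each of weight, jar, screwdriver, flap_edge from where it was at the start of the episode below 0.02 m); the robot touches nothing.
It fails at once if the robot touches the apparatus standing on the turntable (contact force between any of the fingers, the arm and tube above 0.5 N or contact force between any of the fingers, the arm and posts above 0.5 N or contact force between any of the fingers, the arm and transformer above 0.5 N or contact force between any of the fingers, the arm and core above 0.5 N).
It fails at once if a piece of apparatus is lifted or shifted more than 15 mm from its place on the turntable, or tipped (distance between tube and tube_place above 0.015 m or distance between posts and posts_place above 0.015 m or distance between transformer and transformer_place above 0.015 m or distance between core and core_place above 0.015 m or angle between any of tube, posts, transformer, core's own z axis and vertical above 0.25 rad).
It fails at once if the weight, jar, screwdriver or tin flap is moved more than 20 mm (distance of any of weight, jar, screwdriver, flap_edge from where it was at the start of the episode above 0.02 m).
It fails at once if the turntable is spun roughly, faster than 3 rad/s (velocity of joint turntable above 3 rad/s or velocity of joint turntable below -3 rad/s).
It also fails if it takes over 58 s, if anything falls off the work surface, if the arm or the gripper's body presses on something with over 40 N, if the wrist force passes 120 N, or if a joint passes its speed limit or range.

## Robot

A 7-joint arm with a two-finger parallel gripper is mounted at the origin on the work surface. World frame = base frame: x ahead of the robot, y to its left, z up, the work surface at z = 0. Lengths are in m, angles in rad, forces in N, time in s.
With the tool pointing down it reaches from about 0.425 to 0.925 m from the base axis. Payload 6.8 kg.
Tool frame: the origin (TCP) lies at the very end of the fingers, on their centre line; the grasp point (between the pads) lies 19 mm behind it; z points along the fingers, y is the line along which they close (so a half turn about z gives the same grasp; the last joint's range is limited). The gripper opens to 85 mm and grips with 20 to 120 N. Pads are 22 mm wide; open, the fingers measure 114 mm over their backs; the gripper's body (76 mm by 85 mm) begins 54 mm behind the grasp point. The pads swing forward as they close: fully open they stand 13 mm farther back than shut.
Start: joints at [-1.286, 0.477, 0.022, 1.555, -0.011, 1.109, -0.083], TCP at [0.258, 0.624, 0.231] pointing down, gripper open.
Joint ranges: [-2.96, 2.96], [-0.34, 2.1], [-1.41, 1.46], [0.24, 2.44], [-1.37, 4.51], [0.17, 1.92], [-2.96, 2.96]. Speed limits (rad/s): [2.39, 2.39, 3.14, 3.14, 3.14, 3.14, 3.14].

## Interface

Orientations are given as a rotation vector (axis times angle).
In Python, from bench import monitor, optics, r gives the robot as it stands.
- The arm moves only by the shell command python3 -m crank 'ROWS' [OPENING] [FORCE]. ROWS is JSON, a list of rows, each a list of 2 entries, a list of its own where there are three numbers: the shift along the tool's x, y, z in cm, then the turn, a rotation vector about the tool's x, y, z in rad. A call has 1 to 5 rows; each row shifts and turns the commanded pose from where the row before left it, along the tool's axes as they then stand; what a row does not reach is not made up. A row lasts 1/10 s, in which the tool goes at most 50 mm and 8.59 degrees, less where a joint would pass 70% of its speed; a pose out of reach is approached as far as the arm can. A call is refused whole if a number of a shift passes 5 or a number of a turn 0.15, either way. A call with a gripper value outside its range is refused whole. OPENING is the finger opening in cm, from 0 to 8.54, set as the call begins (- or left out, the last holds). The fingers move at their own pace and stop on an object; FORCE is the grip in N (left out, the last holds). Time passes only in rows, so rows that do not move let the fingers close. It gives the time, the measured TCP pose, the force, the opening and the grip force at its end, in the units of the state.
- monitor.get_obs(): the state, without advancing time (a new reading comes with each control period).
- optics.grab_frame(name): name is "scene" or "side" or "wrist"; returns (picture, depth): 420x560x3 uint8, red, green, blue; 420x560 float32, m along the optical axis (not along the pixel's ray), 0 where there is no reading.
- optics.camera_model(name): a dict with "vertical_fov" (degrees; the focal length in pixels is half the picture's height over the tangent of half this angle, whatever the lens; pixels are square), "cx", "cy" (the principal point, pixels), "R" (3x3) and "t" (3): a world point X has camera coordinates R X + t; the wrist camera has in their place "hand_eye" (4x4, takes a point from camera to tool coordinates, whose origin is the TCP and whose axes are the flange's). Camera axes: x right, y down, z forward; pixel columns grow to the right and rows downward; lengths in m; the calibration is good to about 2 mm. A picture is of the moment at which its call begins: read the wrist's pose just before it. camera_model takes no time and is no camera call.
- r.hand_in(): hands the job in; it is judged then, once.
The state is a dict: "clock": time; "joints": joint angles; "qvel": joint speeds; "tau": joint torques, N m; "tcp_pos": TCP position; "orientation": TCP orientation; "contact_force": force on the tool from outside, world axes, zero at the start; "moment": the same for the moment, N m; "grip_width": finger opening in m; "gripper_force": force on a finger pad.
Only numpy, scipy, OpenCV 4.12 (cv2) and the standard library are available. Lean on these libraries where they do the work, as an engineer would, in place of code of your own. Each camera call takes 0.05 s, during which the arm holds its last target. There are 200 camera calls.

## Working session

There is one attempt and no reset: what is moved stays moved. The work goes in short steps, Python scripts to look and compute and a shell command to move; the robot and the scene stay as the last step left them, time stands still between calls to the robot, and variables do not carry over. Pictures are saved under pics/ and viewed, at most 10 in all, crops included, and the job is handed in when it is done.

```bash
ls; mkdir -p pics; python3 - <<'E'
from bench import monitor, optics, r
import cv2,numpy as np
o=monitor.get_obs();print(o)
for n in("scene","side"):
    p,d=optics.grab_frame(n);cv2.imwrite(f"pics/{n}0.png",p[:,:,::-1]);np.save(f"pics/{n}0.npy",d);print(n,optics.camera_model(n))
E
```

```text
pics
{'clock': 0.0, 'joints': array([-1.28613358,  0.47778814,  0.02230454,  1.55643299, -0.01153317,
        1.10927801, -0.08311069]), 'qvel': array([ 0.0008077 ,  0.00182217,  0.00191965,  0.00266329, -0.00013818,
       -0.00174164, -0.00038244]), 'tau': array([ 7.23651337e-04, -5.96459091e+01,  1.60765573e+00, -2.81192422e+01,
        1.24157500e-02,  9.33847041e-03,  8.92821731e-06]), 'tcp_pos': array([0.25811336, 0.62307606, 0.23034083]), 'orientation': array([-6.12898447e-01, -3.08095798e+00,  2.76474649e-03]), 'contact_force': array([-0.37007748, -0.03727839, -0.29954139]), 'moment': array([ 0.04064492, -0.02685963,  0.00521171]), 'gripper_force': 0.0, 'grip_width': 0.08560471897735893}
scene {'vertical_fov': 52.56221914854241, 'cx': 281.14823820941433, 'cy': 210.92834769734245, 'R': array([[-0.46301408,  0.88629136,  0.01027505],
       [ 0.56196782,  0.302507  , -0.76985822],
       [-0.68542697, -0.35068095, -0.63813223]]), 't': array([ 0.31125988, -0.29931885,  1.86299725])}
side {'vertical_fov': 52.772157697910856, 'cx': 280.7511400745352, 'cy': 210.324642915627, 'R': array([[-0.99625897, -0.08640823,  0.00129956],
       [-0.04169822,  0.46748671, -0.8830161 ],
       [ 0.07569233, -0.8797669 , -0.46934089]]), 't': array([0.64320398, 0.1222059 , 1.21453587])}
```

View pics/scene0.png

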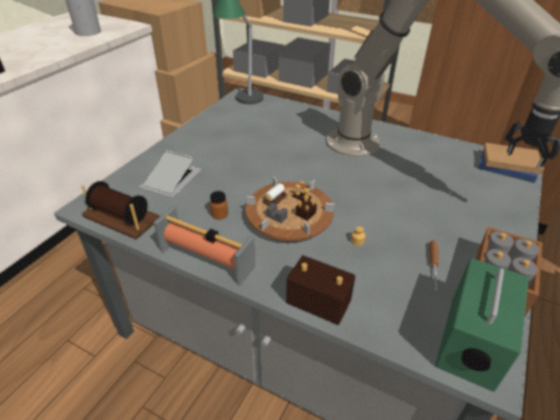

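View pics/side0.png

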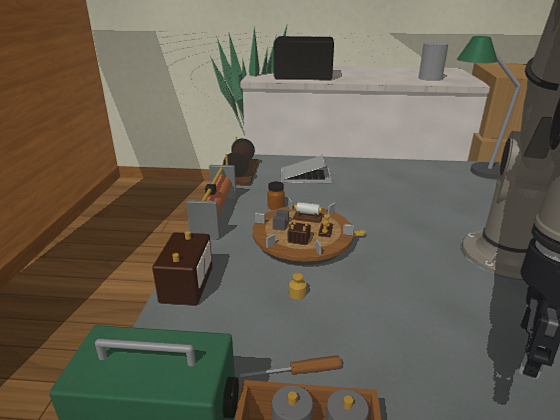

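The scene view shows the disc at about (290,210) with the tube at (275,192). In the side view the pointer is at (360,233) and the tube at (308,209), so the tube is on the robot's right and the turn is roughly 90° clockwise. Next I'll measure it from the depth data.

```bash
cat > h.py <<'E'
import numpy as np,cv2
from bench import monitor,optics,r
def cloud(n,d,R=None,t=None):
    c=optics.camera_model(n);H,W=d.shape;f=H/2/np.tan(np.radians(c["vertical_fov"]/2))
    v,u=np.mgrid[:H,:W];P=np.stack([(u-c["cx"])/f*d,(v-c["cy"])/f*d,d],-1)
    if "R" in c: return (P-c["t"])@c["R"]      # R^T (P-t)
    h=c["hand_eye"];P=P@h[:3,:3].T+h[:3,3]; return P@R.T+t
E
python3 - <<'E'
from h import *
from scipy.optimize import least_squares
for n in("scene","side"):
    d=np.load(f"pics/{n}0.npy");im=cv2.imread(f"pics/{n}0.png").astype(int);X=cloud(n,d);z=X[...,2]
    c0=X[210,290] if n=="scene" else X[233,303]
    near=(np.hypot(*(X[...,:2]-c0[:2]).transpose(2,0,1))<0.2)&(d>0)
    print(n,c0,"table z",np.median(z[near&(abs(z)<.02)]))
    m=near&(abs(z-.045)<.008)&(im[...,2]>im[...,0]+25)
    p=X[m][:,:2].astype(np.float32); (cx,cy),rad=cv2.minEnclosingCircle(cv2.convexHull(p)); print("disc",cx,cy,rad,m.sum())
    c=np.array([cx,cy]); rr=X[...,:2]-c; rho=np.hypot(rr[...,0],rr[...,1]);a=np.degrees(np.arctan2(rr[...,1],rr[...,0]))
    t=near&(z>.055)&(z<.085)&(rho>.112)&(rho<.155)
    k,lab,st,ce=cv2.connectedComponentsWithStats(t.astype(np.uint8))
    for i in range(1,k):
        q=X[lab==i]
        if len(q)>5: print("tab",len(q),ce[i].round(),q.mean(0).round(3),"ang",round(np.degrees(np.arctan2(*(q.mean(0)[:2]-c)[::-1])),1),"r",np.hypot(*(q.mean(0)[:2]-c)).round(3),"zmax",q[:,2].max().round(3))
    w=near&(rho<.105)&(z>.06)&(im.min(-1)>150); q=X[w]; print("tube",len(q),q.mean(0),"ang",np.degrees(np.arctan2(*(q.mean(0)[:2]-c)[::-1])))
    b=near&(rho>.155)&(rho<.21)&(im[...,2]>im[...,0]+50)&(z<.03); q=X[b]
    if len(q): print("pointer",len(q),q.mean(0),np.degrees(np.arctan2(*(np.median(q,0)[:2]-c)[::-1])),"r",rho[b].max())
E
```

```text
scene [ 0.59673496 -0.00653051  0.04827293] table z 0.00320472806050839
disc 0.5808609127998352 -0.015508770011365414 0.15396013855934143 2678
tab 31 [275. 180.] [ 0.499 -0.117  0.072] ang -129.0 r 0.131 zmax 0.084
tab 37 [312. 184.] [0.453 0.008 0.07 ] ang 169.7 r 0.13 zmax 0.083
tab 57 [251. 198.] [ 0.629 -0.139  0.07 ] ang -68.8 r 0.132 zmax 0.081
tab 61 [329. 206.] [0.537 0.109 0.069] ang 109.4 r 0.132 zmax 0.083
tab 49 [265. 223.] [ 0.713 -0.037  0.07 ] ang -9.0 r 0.134 zmax 0.083
tab 46 [307. 227.] [0.669 0.088 0.07 ] ang 49.4 r 0.136 zmax 0.082
tube 136 [ 0.57482852 -0.07274973  0.09240911] ang -96.01595905634069
pointer 1 [ 0.40281048 -0.05309898  0.02484014] -168.07871183387238 r 0.181975218849716
side [0.5782192  0.07889483 0.08310171] table z -0.0017812719977791914
disc 0.5770208835601807 0.0615776889026165 0.18560536205768585 2534
tab 221 [308. 212.] [ 0.57  -0.066  0.071] ang -93.4 r 0.128 zmax 0.085
tab 100 [282. 214.] [ 0.647 -0.042  0.074] ang -56.2 r 0.125 zmax 0.08
tab 75 [348. 228.] [0.452 0.009 0.066] ang -157.3 r 0.136 zmax 0.076
tube 0 [nan nan nan] ang nan
pointer 187 [0.57369774 0.23138287 0.01606102] 88.55221069380626 r 0.19593252517600768<stdin>:16: RuntimeWarning: Mean of empty slice.
  ret = um.true_divide(
```

```bash
python3 - <<'E'
from h import *
d=np.load("pics/side0.npy");im=cv2.imread("pics/side0.png").astype(int);X=cloud("side",d);z=X[...,2]
c=np.array([.583,-.015]);rr=X[...,:2]-c;rho=np.hypot(rr[...,0],rr[...,1]);a=np.degrees(np.arctan2(rr[...,1],rr[...,0]))%360
b=(rho>.152)&(rho<.205)&(im[...,2]>im[...,0]+40)&(z<.03)&(d>0)&(abs(a-180)<60)
for v,u in np.argwhere(b): print(v,u,X[v,u].round(3),rho[v,u].round(3),a[v,u].round(1))
t=(z>.055)&(z<.08)&(rho>.115)&(rho<.152)
k,lab,st,ce=cv2.connectedComponentsWithStats(t.astype(np.uint8))
for i in range(1,k):
    q=X[lab==i]
    if len(q)>5:
        m=q.mean(0);print("tab",len(q),ce[i].round(),m.round(3),np.degrees(np.arctan2(*(m[:2]-c)[::-1])).round(1))
w=(rho<.105)&(z>.065)&(im.min(-1)>140);q=X[w];print(len(q),q.mean(0), np.degrees(np.arctan2(*(q.mean(0)[:2]-c)[::-1])))
for nm,v,u in(("weight",288,298),("jar",195,276),("flap",170,305)):print(nm,X[v,u])
s=cv2.imread("pics/side0.png")[160:280,230:400];cv2.imwrite("pics/c1.png",cv2.resize(s,None,fx=4.5,fy=4.5,interpolation=2))
E
```

```text
223 350 [ 0.432 -0.142 -0.004] 0.197 220.1
230 359 [ 0.407 -0.095 -0.001] 0.193 204.5
230 360 [ 0.404 -0.094 -0.   ] 0.196 203.9
230 361 [ 0.405 -0.064  0.017] 0.185 195.5
230 362 [ 0.402 -0.065  0.017] 0.188 195.4
231 354 [ 0.427 -0.053  0.019] 0.16 193.7
231 355 [ 0.424 -0.055  0.018] 0.164 194.1
231 356 [ 0.421 -0.058  0.016] 0.168 194.8
231 357 [ 0.418 -0.057  0.017] 0.171 194.2
231 358 [ 0.415 -0.053  0.02 ] 0.172 192.7
231 359 [ 0.412 -0.056  0.018] 0.176 193.5
231 360 [ 0.409 -0.056  0.018] 0.179 193.2
231 361 [ 0.406 -0.057  0.018] 0.182 193.5
231 362 [ 0.402 -0.06   0.016] 0.186 194.0
231 363 [ 0.4   -0.058  0.018] 0.188 193.2
231 364 [ 0.396 -0.061  0.016] 0.193 193.9
232 354 [ 0.427 -0.048  0.018] 0.159 192.0
232 355 [ 0.424 -0.048  0.019] 0.162 191.8
232 356 [ 0.421 -0.051  0.017] 0.166 192.6
232 357 [ 0.418 -0.052  0.017] 0.169 192.6
232 358 [ 0.415 -0.05   0.018] 0.171 191.8
232 359 [ 0.412 -0.051  0.017] 0.175 192.0
232 360 [ 0.41  -0.048  0.02 ] 0.177 190.8
232 361 [ 0.406 -0.054  0.016] 0.182 192.5
232 362 [ 0.403 -0.054  0.016] 0.184 192.2
232 363 [ 0.4   -0.052  0.
[... 1326 characters left out ...]
0.014] 0.172 188.4
235 360 [ 0.409 -0.042  0.013] 0.176 188.8
235 361 [ 0.407 -0.038  0.015] 0.177 187.4
235 362 [ 0.403 -0.043  0.012] 0.182 188.9
235 363 [ 0.4   -0.044  0.012] 0.185 189.1
235 364 [ 0.394 -0.066 -0.001] 0.196 195.2
tab 30 [290. 202.] [ 0.629 -0.135  0.067] -68.9
tab 43 [331. 207.] [ 0.498 -0.115  0.066] -130.4
tab 65 [259. 216.] [ 0.713 -0.036  0.066] -9.0
tab 75 [348. 228.] [0.452 0.009 0.066] 169.5
tab 71 [270. 239.] [0.667 0.09  0.067] 51.2
tab 45 [318. 246.] [0.537 0.114 0.067] 109.9
175 [ 0.57103242 -0.06863636  0.08571588] -102.57805264267036
weight [0.58196846 0.25314101 0.0328719 ]
jar [ 0.67948648 -0.20515784  0.05592148]
flap [ 0.59141049 -0.47323477  0.03873933]
```

View pics/c1.png

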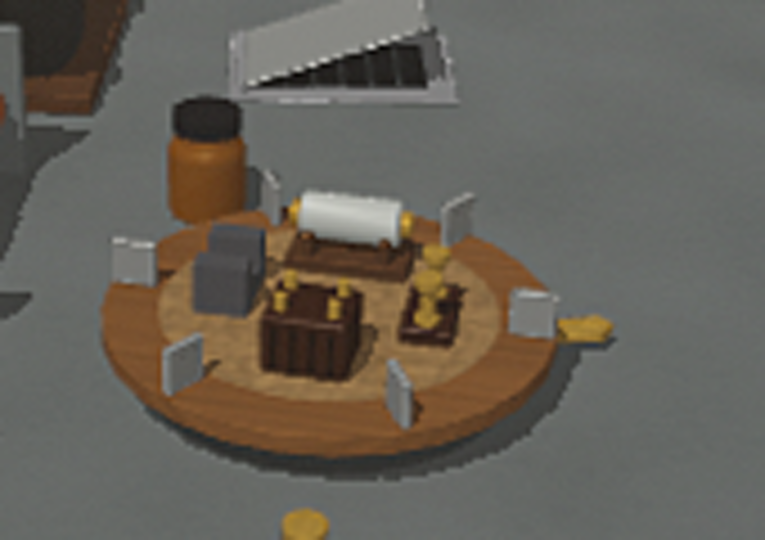

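The tip of the pointer is at about 190.7°. The tabs sit at 50° mod 60 and the tube at about 260°, with the centre at (0.583, −0.015). The turn needed is about −70°. I'll push the left tab (110°) with closed fingers and bring the tool over it first.

```bash
R='[[[-2.84,-2.6,0],[0,0,0]],[[-2.84,-2.6,0],[0,0,0]],[[-2.84,-2.6,0],[0,0,0]],[[-2.84,-2.6,0],[0,0,0]],[[-2.84,-2.6,0],[0,0,0]]]'; : ; python3 -m crank '[[[-2.84,-2.6,0],[0,0,0]],[[-2.84,-2.6,0],[0,0,0]],[[-2.84,-2.6,0],[0,0,0]],[[-2.84,-2.6,0],[0,0,0]],[[-2.84,-2.6,0],[0,0,0]]]' 0 20
python3 -m crank '[[[-2.84,-2.6,0],[0,0,0]],[[-2.84,-2.6,0],[0,0,0]],[[-2.84,-2.6,0],[0,0,0]],[[-2.84,-2.6,0],[0,0,0]],[[-2.84,-2.6,0],[0,0,0]]]'
```

```text
clock: 0.6
tcp_pos: [0.3401, 0.4474, 0.2309]
orientation: [-0.613, -3.081, 0.001]
contact_force: [0.4, 0.0, 0.4]
grip_width: 0.0119
gripper_force: 0.0
clock: 1.1
tcp_pos: [0.4215, 0.273, 0.2311]
orientation: [-0.613, -3.081, 0.0]
contact_force: [0.6, -0.4, -0.4]
grip_width: 0.0002
gripper_force: 0.0
```

Tracking is good. I'll finish the translation and turn the tool.

```bash
python3 -m crank '[[[-2.84,-2.6,0],[0,0,0]],[[-2.84,-2.6,0],[0,0,0]],[[-2.84,-2.6,0],[0,0,0]],[[-2.84,-2.6,0],[0,0,0]],[[-2.84,-2.6,0],[0,0,0]]]' >/dev/null
python3 -m crank '[[[0,0,0],[0,0,-0.1434]],[[0,0,0],[0,0,-0.1434]],[[0,0,0],[0,0,-0.1434]],[[0,0,0],[0,0,-0.1434]],[[0,0,0],[0,0,-0.1434]]]' >/dev/null
python3 -m crank '[[[0,0,0],[0,0,-0.1434]],[[0,0,0],[0,0,-0.1434]],[[0,0,0],[0,0,0]],[[0,0,0],[0,0,0]]]'
python3 - <<'E'
from h import *
from scipy.spatial.transform import Rotation as Ro
o=monitor.get_obs();R=Ro.from_rotvec(o["orientation"]).as_matrix();print(o["tcp_pos"],R.round(3),o["joints"].round(2))
p,d=optics.grab_frame("wrist");cv2.imwrite("pics/w1.png",p[:,:,::-1])
X=cloud("wrist",d,R,o["tcp_pos"]);np.save("pics/w1X.npy",X)
c=np.array([.583,-.015]);rr=X[...,:2]-c;rho=np.hypot(rr[...,0],rr[...,1]);z=X[...,2]
t=(z>.055)&(z<.08)&(rho>.11)&(rho<.158)&(d>0)
k,lab,st,ce=cv2.connectedComponentsWithStats(t.astype(np.uint8))
for i in range(1,k):
    q=X[lab==i]
    if len(q)>30:
        m=q.mean(0);print("tab",len(q),ce[i].round(),m.round(3),np.degrees(np.arctan2(*(m[:2]-c)[::-1])).round(1),rho[lab==i].min().round(3),rho[lab==i].max().round(3))
e=np.radians(125);print("to go, tool cm",R.T@(np.array([.583+.14*np.cos(e),-.015+.14*np.sin(e),.060])-o["tcp_pos"])*100)
E
```

```text
clock: 2.5
tcp_pos: [0.5025, 0.1001, 0.2311]
orientation: [0.939, -2.998, -0.0]
contact_force: [0.5, 0.2, -0.0]
grip_width: 0.0001
gripper_force: 0.0
[0.50246102 0.10010292 0.23109301] [[-0.821 -0.57  -0.   ]
 [-0.57   0.821 -0.   ]
 [ 0.     0.    -1.   ]] [-0.45  0.21  0.15  1.95 -0.04  0.99  1.9 ]
tab 808 [62. 41.] [ 0.497 -0.117  0.069] -130.2 0.119 0.149
tab 408 [220.  85.] [0.451 0.007 0.072] 170.5 0.119 0.148
tab 390 [263. 227.] [0.535 0.107 0.07 ] 111.5 0.117 0.146
tab 327 [ 44. 285.] [ 0.709 -0.037  0.07 ] -10.1 0.117 0.148
tab 152 [171. 305.] [0.659 0.078 0.067] 50.8 0.115 0.129
to go, tool cm [-2.91724251e-03 -5.18503772e-02  1.71092905e+01]
```

View pics/w1.png

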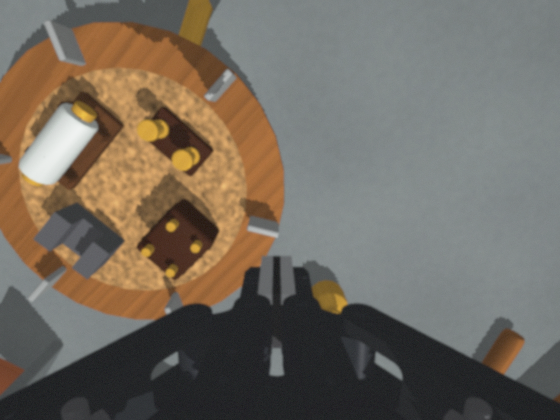

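The wrist view shows the pushed tab at (263,227), the tube at (60,145) and the pointer at (195,20). The fingers, just right of (263,270), are clear of the apparatus. I'll descend into the rim gap and then push.

```bash
python3 -m crank '[[[0,0,3.42],[0,0,0]],[[0,0,3.42],[0,0,0]],[[0,0,3.42],[0,0,0]],[[0,0,3.42],[0,0,0]],[[0,0,3.42],[0,0,0]]]'
python3 -m crank '[[[-0.976,-0.034,0],[0,0,0.0698]],[[-0.976,-0.034,0],[0,0,0.0698]],[[-0.976,-0.034,0],[0,0,0.0698]],[[-0.976,-0.034,0],[0,0,0.0698]],[[-0.976,-0.034,0],[0,0,0.0698]]]'
```

```text
clock: 3.05
tcp_pos: [0.5027, 0.1004, 0.0591]
orientation: [-0.941, 2.997, -0.0]
contact_force: [-0.1, 1.6, -0.0]
grip_width: 0.0
gripper_force: 0.0
clock: 3.55
tcp_pos: [0.5455, 0.1207, 0.0595]
orientation: [0.402, -3.113, 0.001]
contact_force: [-2.1, -0.2, -1.0]
grip_width: 0.0002
gripper_force: 1.1
```

```bash
python3 -m crank '[[[-0.976,-0.034,0],[0,0,0.0698]],[[-0.976,-0.034,0],[0,0,0.0698]],[[-0.976,-0.034,0],[0,0,0.0698]],[[-0.976,-0.034,0],[0,0,0.0698]],[[-0.976,-0.034,0],[0,0,0.0698]]]'
python3 -m crank '[[[-0.976,-0.034,0],[0,0,0.0698]],[[-0.976,-0.034,0],[0,0,0.0698]],[[-0.976,-0.034,0],[0,0,0.0698]],[[-0.976,-0.034,0],[0,0,0.0698]],[[0,0,0],[0,0,0]]]'
python3 - <<'E'
from h import *
c=np.array([.583,-.015]);o=monitor.get_obs();v=o["tcp_pos"][:2]-c;print("tcp ang",np.degrees(np.arctan2(v[1],v[0])),np.hypot(*v))
for n in("scene","side"):
    p,d=optics.grab_frame(n);cv2.imwrite(f"pics/{n}1.png",p[:,:,::-1])
    X=cloud(n,d);z=X[...,2];rr=X[...,:2]-c;rho=np.hypot(rr[...,0],rr[...,1])
    t=(z>.055)&(z<.08)&(rho>.115)&(rho<.152)&(d>0)
    k,lab,st,ce=cv2.connectedComponentsWithStats(t.astype(np.uint8))
    for i in range(1,k):
        q=X[lab==i]
        if len(q)>15: m=q.mean(0);print(n,len(q),m.round(3),np.degrees(np.arctan2(*(m[:2]-c)[::-1])).round(1))
E
```

```text
clock: 4.05
tcp_pos: [0.594, 0.1254, 0.0595]
orientation: [-0.144, -3.135, 0.001]
contact_force: [-2.4, 0.4, -1.1]
grip_width: 0.0001
gripper_force: 1.1
clock: 4.55
tcp_pos: [0.6338, 0.116, 0.06]
orientation: [0.576, 3.088, -0.001]
contact_force: [0.3, -0.6, -0.4]
grip_width: 0.0003
gripper_force: 0.0
tcp ang 68.82679843093136 0.1405355283448258
scene 30 [ 0.451 -0.02   0.067] -177.8
scene 31 [ 0.522 -0.131  0.069] -117.6
scene 54 [ 0.655 -0.128  0.068] -57.6
scene 64 [0.644 0.106 0.069] 63.2
scene 34 [ 0.716 -0.009  0.068] 2.7
side 35 [ 0.521 -0.131  0.067] -118.3
side 67 [ 0.715 -0.007  0.066] 3.5
side 70 [ 0.449 -0.019  0.066] -178.4
side 62 [0.512 0.1   0.067] 121.8
side 28 [0.647 0.117 0.066] 64.3
side 24 [0.626 0.124 0.07 ] 72.9
```

```bash
python3 -m crank '[[[-0.976,-0.034,0],[0,0,0.0698]],[[-0.976,-0.034,0],[0,0,0.0698]],[[-0.976,-0.034,0],[0,0,0.0698]],[[-0.733,-0.019,0],[0,0,0.0524]],[[-0.733,-0.019,0],[0,0,0.0524]]]'
python3 -m crank '[[[-0.489,-0.009,0],[0,0,0.0349]],[[-0.244,-0.002,0],[0,0,0.0175]],[[0,0,0],[0,0,0]],[[0,0,0],[0,0,0]]]'
python3 - <<'E'
from h import *
c=np.array([.583,-.015]);o=monitor.get_obs();v=o["tcp_pos"][:2]-c;print("tcp ang",np.degrees(np.arctan2(v[1],v[0])),np.hypot(*v))
for n in("scene","side"):
    p,d=optics.grab_frame(n);cv2.imwrite(f"pics/{n}2.png",p[:,:,::-1])
    X=cloud(n,d);z=X[...,2];rr=X[...,:2]-c;rho=np.hypot(rr[...,0],rr[...,1])
    t=(z>.055)&(z<.08)&(rho>.115)&(rho<.152)&(d>0)
    k,lab,st,ce=cv2.connectedComponentsWithStats(t.astype(np.uint8))
    for i in range(1,k):
        q=X[lab==i]
        if len(q)>15: m=q.mean(0);print(n,len(q),m.round(3),np.degrees(np.arctan2(*(m[:2]-c)[::-1])).round(1))
E
```

```text
clock: 5.15
tcp_pos: [0.6702, 0.0956, 0.06]
orientation: [-1.049, -2.96, -0.001]
contact_force: [-1.2, 3.1, 0.1]
grip_width: 0.0
gripper_force: 1.1
clock: 5.55
tcp_pos: [0.6764, 0.0897, 0.0603]
orientation: [1.124, 2.933, -0.0]
contact_force: [-0.2, 1.0, 0.4]
grip_width: 0.0002
gripper_force: 0.3
tcp ang 48.2537773990268 0.14027153524929245
scene 27 [ 0.488 -0.104  0.07 ] -136.9
scene 54 [ 0.613 -0.145  0.069] -77.1
scene 53 [0.554 0.115 0.068] 102.8
scene 50 [ 0.711 -0.054  0.069] -17.0
scene 49 [0.683 0.082 0.07 ] 44.1
side 24 [ 0.612 -0.141  0.067] -76.9
side 51 [ 0.485 -0.103  0.066] -138.0
side 75 [0.456 0.027 0.066] 161.9
side 47 [0.671 0.096 0.069] 51.5
side 39 [0.554 0.119 0.068] 102.3
```

The tube is now within about 2° of the pointer. I'll back off, lift, and check from above.

```bash
python3 -m crank '[[[0.7,0,0],[0,0,0]],[[0.8,0,0],[0,0,0]],[[0,0,2],[0,0,0]]]' >/dev/null; echo; python3 -m crank '[[[0,0,-4.5],[0,0,0]],[[0,0,-4.5],[0,0,0]],[[0,0,-4.5],[0,0,0]],[[0,0,-4.5],[0,0,0]],[[0,0,0],[0,0,0]]]'
```

```text
clock: 6.45
tcp_pos: [0.6688, 0.1, 0.2277]
orientation: [1.122, 2.924, 0.011]
contact_force: [0.4, -0.2, -0.1]
grip_width: 0.0003
gripper_force: 0.0
```

I made an error there: the row [0,0,2] was downward, so the fingertips briefly pressed towards the disc before lifting. I'll check that nothing moved.

```bash
python3 -m crank '[[[0,3,0],[0,0,0]],[[0,3,0],[0,0,0]],[[0,0,-4],[0,0,0]],[[0,0,-4],[0,0,0]],[[0,0,0],[0,0,0]]]'
python3 - <<'E'
from h import *
c=np.array([.583,-.015])
for n in("scene","side"):
    p,d=optics.grab_frame(n);cv2.imwrite(f"pics/{n}3.png",p[:,:,::-1])
    X=cloud(n,d);z=X[...,2];rr=X[...,:2]-c;rho=np.hypot(rr[...,0],rr[...,1])
    t=(z>.055)&(z<.08)&(rho>.115)&(rho<.152)&(d>0)
    k,lab,st,ce=cv2.connectedComponentsWithStats(t.astype(np.uint8))
    for i in range(1,k):
        q=X[lab==i]
        if len(q)>15: m=q.mean(0);print(n,len(q),m.round(3),np.degrees(np.arctan2(*(m[:2]-c)[::-1])).round(1))
    w=(rho<.105)&(z>.07)&(p.min(-1)>(150 if n=="scene" else 130));q=X[w];m=q.mean(0);print("tube",len(q),m,np.degrees(np.arctan2(*(m[:2]-c)[::-1])))
o=cv2.imread("pics/side0.png")[160:280,230:400];s=cv2.imread("pics/side3.png")[160:280,230:400]
q=cv2.imread("pics/scene3.png")[160:260,190:390]
cv2.imwrite("pics/c3.png",np.vstack([cv2.resize(q,(600,300),interpolation=2),cv2.resize(s,(600,300),interpolation=2)]))
E
```

```text
clock: 6.95
tcp_pos: [0.708, 0.1446, 0.3063]
orientation: [1.122, 2.926, 0.008]
contact_force: [0.0, -1.0, -0.0]
grip_width: 0.0002
gripper_force: 0.0
scene 26 [ 0.485 -0.102  0.07 ] -138.4
scene 37 [0.457 0.027 0.068] 161.5
scene 51 [ 0.609 -0.145  0.069] -78.6
scene 57 [0.556 0.115 0.068] 101.8
scene 54 [ 0.709 -0.056  0.068] -18.1
scene 33 [0.685 0.074 0.069] 41.0
tube 160 [ 0.52636844 -0.02529057  0.09090284] -169.70110574251026
side 23 [ 0.609 -0.14   0.068] -78.2
side 53 [ 0.484 -0.1    0.066] -139.4
side 61 [ 0.709 -0.055  0.067] -17.6
side 74 [0.457 0.029 0.066] 160.8
side 73 [0.682 0.075 0.066] 42.4
side 40 [0.556 0.12  0.068] 101.2
tube 139 [ 0.52161081 -0.0173939   0.08777301] -177.76685664805058
```

View pics/c3.png

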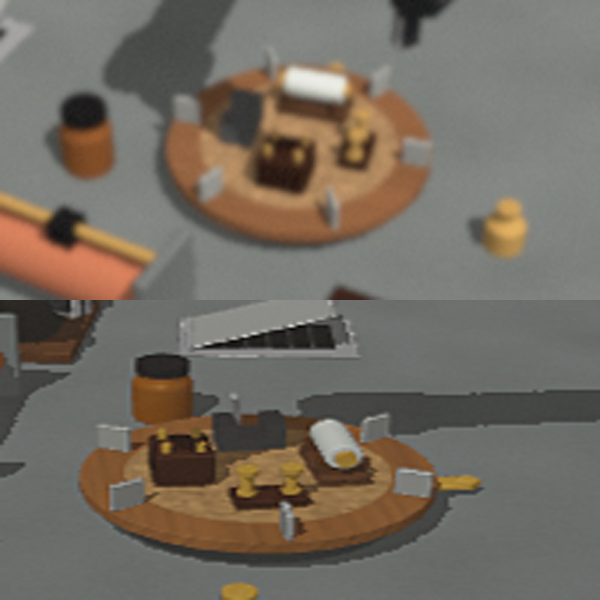

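The tube stands at about 191°, and the pointer (tip hidden behind the tube in the top crop, visible at (460,483) in the lower one) at about 191°. The apparatus, jar and weight all stand upright and look undisturbed, and the arm is clear.

```bash
python3 -c "
from bench import r
print(r.hand_in())"
```

```text
the job is handed in; nothing more can be done
None
```

The job is handed in, with no verdict returned: the tube stands at the front within about 2° of the pointer's line, the turntable at rest and nothing else visibly moved, though one mistyped row drove the fingertips 2 cm down instead of up after the push and may have pressed on the rim, with no force reading taken at that moment.

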